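Zero a paint-thickness gauge and hold it on the marked spot of a sample panel

TASK

Lift the pen-shaped paint gauge out of its desk holder, stand it upright and press its sprung tip gently onto the middle of the bare steel disc of the yellow zero block for about a second to zero it. Then take the reading: put the tip inside the red ring on the tilted blue panel, with the gauge square to the panel's face (within about 8 degrees) and pressed gently so that the sprung tip is about half-way in, and finish there, still holding the gauge in place. Keep the gripper itself off the zero block, the panel and its stand, do not push the panel out of its tilt, and leave the mug, the tape roll and the wooden sample where they are.

Things in the scene. Friction and masses are not known exactly. Their poses are not given: they have to be found in the camera images.
- gauge_grip (a point): Middle of the loose gauge's round white barrel, on its axis; z runs along the gauge from tip to flat top. Barrel 30 mm in diameter, from 39 mm below this point to 45 mm above (green band near the top). Below it a black flange 38 mm in diameter, 6 mm thick, which rests on the holder's top; then a steel nose 18 mm in diameter, 35 mm long, and the brass tip. It stands tip-down in the holder; 0.16 kg.
- tip_end (a point): Centre of the flat end of the gauge's sprung brass tip (8 mm in diameter, sticking out 12 mm from the nose, 92 mm below gauge_grip when not pressed). Same axes as gauge_grip. It moves with the tip.
- tip (a joint): How far the sprung tip is pushed into the nose, m: 0 fully out, 0.010 fully in. Takes 1 N to start, 3 N at half travel, 5 N at full travel; beyond that it is hard.
- holder: Fixed grey block, 80 x 80 x 70 mm high on a thin black foot plate 100 mm square; origin at the centre of its underside, z up. A vertical hole 25 mm in diameter through its middle takes the gauge's nose.
- zero: Fixed yellow block, 90 x 90 x 30 mm high, with a raised bare steel disc 40 mm in diameter on its middle. Origin at the centre of its underside, z up.
- zero_disc (a point): Centre of the top face of the bare steel disc, 40 mm above the work surface; z up.
- stand: Fixed dark steel stand, base 140 x 170 x 20 mm, origin at the centre of its underside, z up. The blue panel (130 mm up the slope, 150 mm wide, 12 mm thick) hinges along the stand's y axis, 55 mm to the -x side of the origin and 37 mm up, and rises towards the stand's +x, so its face looks up and towards the robot. Side lugs with black knobs at the hinge ends, 50 mm high.
- panel (a joint): Tilt of the blue panel from level, rad: 0 level, larger as its far edge is raised. Stiff friction hinge; light pushes (under 15 N) do not move it.
- spot (a point): Centre of the round sticker on the panel's painted face: red ring 28 mm outside, 18 mm inside diameter, white within, small black dot in the middle. The point lies on the face, 62 mm up the slope from the hinge line; its place across the panel varies. z is square to the face and points out of it, x points up the slope, y along the hinge.
- mug: Loose white mug, 80 mm in diameter, 90 mm high, with a handle; origin at the centre of its underside. Not to be disturbed.
- tape: Loose brown roll (ring) lying flat, 90 mm in diameter, 24 mm high; origin at the centre of its underside. Not to be disturbed.
- wood_sample: Loose light wooden block, 50 x 80 x 30 mm high; origin at the centre of its underside. Not to be disturbed.
Mind the look-alikes: they are no part of the job. Leave any pink or purple look-alike of the part that bears gauge_grip alone.

How it is judged:
By the outcome, as a careful person would: the job done as asked, in the order asked, and still so for the second after the job is handed in, while the arm keeps its last pose, push and grip.
It also fails if it takes over 51 s, if anything falls off the work surface, if the arm or the gripper's body presses on something with over 40 N, if the wrist force passes 120 N, or if a joint passes its speed limit or range.

ROBOT

A 6-joint arm with a two-finger parallel gripper is mounted at the origin on the work surface. World frame = base frame: x ahead of the robot, y to its left, z up, the work surface at z = 0. Lengths are in m, angles in degrees, forces in N, time in s.
With the tool pointing down it reaches from about 0.4 to 0.825 m from the base axis. Payload 7 kg.
Tool frame: the origin (TCP) lies midway between the tips of the shut fingers; the grasp point (between the pads) lies 19 mm behind it; z points along the fingers, y is the direction in which the jaws open and shut (so a half turn about z gives the same grasp; the last joint's range is limited). The gripper opens to 88 mm and grips with 3 to 60 N. Pads are 19 mm wide; open, the fingers measure 130 mm over their backs; the gripper's body (78 mm by 193 mm) begins 47 mm behind the grasp point.
Start: joints at [-50.243, 20.546, 0.682, 0, -70.136, -16.507], TCP at [0.266, -0.62, 0.191] pointing down, gripper open.
Joint ranges: [-176.03, 176.03], [-82.01, 121.73], [-58.28, 71.71], [-173.87, 95.51], [-174.79, -0.11], [-173.66, 173.66]. Speed limits (degrees/s): [136.94, 136.94, 172.46, 180, 180, 180].

INTERFACE

Orientations are given as a 3x3 rotation matrix whose columns are the frame's x, y, z axes.
In Python, from rig import robot gives the robot as it stands. Calls block until the motion is done:
- robot.goto(position, orientation): joint-space move of the TCP to a pose.
- robot.servo_line(position, ori=None, speed=0.15): straight line of the TCP; ori=None keeps the orientation; speed is the mean speed in m/s.
- robot.movej(angles): joint-space move.
- robot.move_gripper(opening): opening from 0.0 (shut) to 1.0 (fully open); the grip force is fixed at half the most; returns when the fingers have stopped.
- robot.dwell(seconds).
- robot.ik(position, orientation): joint angles nearest the present ones, or None.
- robot.grab_frame(name): name is "scene" or "top"; returns (picture, depth): 384x512x3 uint8, red, green, blue; 384x512 float32, m along the optical axis (not along the pixel's ray), 0 where there is no reading.
- robot.camera_info(name): a dict with "vfov" (degrees; the focal length in pixels is half the picture's height over the tangent of half this angle, whatever the lens; pixels are square), "cx", "cy" (the principal point, pixels), "view" (4x4, takes a point from world to camera coordinates). Camera axes: x right, y down, z forward; pixel columns grow to the right and rows downward; lengths in m; the calibration is good to about 2 mm. A picture is of the moment at which its call begins. camera_info takes no time and is no camera call.
A pose or a line that the arm cannot do raises robot.Unreachable and nothing moves.
- robot.job_done(): hands the job in, once; it reports no verdict.
Readings, each from a call of its own:
- robot.read_t(): time.
- robot.read_qpos(): joint angles.
- robot.read_qvel(): joint speeds.
- robot.read_effort(): joint torques, N m.
- robot.read_position(): TCP position.
- robot.read_tcp_rot(): TCP orientation.
- robot.read_force(): force on the tool from outside, world axes, zero at the start.
- robot.read_ft_torque(): the same for the moment, N m.
- robot.read_grip_width(): opening from 0.0 (shut) to 1.0 (fully open).
Only numpy, scipy, OpenCV 4.12 (cv2) and the standard library are available. Lean on these libraries where they do the work, as an engineer would, in place of code of your own. Each camera call takes 0.05 s, during which the arm holds its last target.

## Working session

There is one attempt and no reset: what is moved stays moved. The work goes in short steps, each a Python script; the robot and the scene stay as the last script left them, time stands still between calls to the robot, and variables do not carry over. Pictures are saved under pics/ and viewed, and the job is handed in when it is done.

```bash
mkdir -p pics; ls; python3 - <<'E'
from rig import robot
import cv2,numpy as np
for n in("scene","top"):
    p,d=robot.grab_frame(n); cv2.imwrite(f"pics/{n}0.png",cv2.cvtColor(p,cv2.COLOR_RGB2BGR)); np.savez(f"{n}0.npz",p=p,d=d)
    i=robot.camera_info(n);print(n,i)
print(robot.read_t(),robot.read_tcp_rot())
E
```

```text
pics
scene {'vfov': 49.704405097523285, 'cx': 253.42898854222867, 'cy': 197.52428442400029, 'view': array([[-0.57600418,  0.81723683, -0.01852417,  0.29658666],
       [ 0.47804351,  0.31837912, -0.81860194, -0.18084941],
       [-0.66309395, -0.4803735 , -0.57406246,  1.51505868],
       [ 0.        ,  0.        ,  0.        ,  1.        ]])}
top {'vfov': 44.027521202228144, 'cx': 251.67581166955296, 'cy': 189.9000060180846, 'view': array([[-0.0194675 , -0.99980162, -0.00421197,  0.06073724],
       [-0.99394747,  0.01980873, -0.10805573,  0.55776844],
       [ 0.10811772,  0.0020829 , -0.99413592,  1.21387998],
       [ 0.        ,  0.        ,  0.        ,  1.        ]])}
0.1 [[-9.18844432e-01 -3.94619401e-01 -6.62263798e-04]
 [-3.94619945e-01  9.18843525e-01  1.29458785e-03]
 [ 9.76473221e-05  1.45086734e-03 -9.99998943e-01]]
```

View pics/scene0.png

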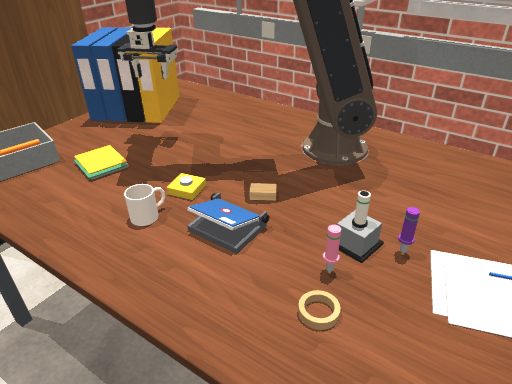

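View pics/top0.png

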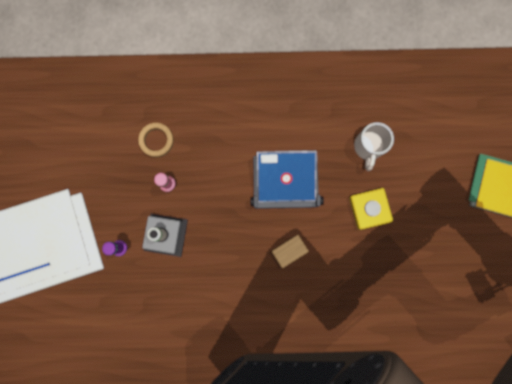

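The top view shows three pens. The white-barrelled one with a green band stands in the grey holder (top ≈(157,233), scene ≈(362,205)) and fits the description. The pink (164,181) and purple (113,248) ones are free-standing look-alikes. The zero disc is at top (372,208), and the red ring is on the panel at (287,178).

```bash
cat > h.py <<'E'
import numpy as np,cv2
from rig import robot
class Cam:
    def __init__(s,n):
        i=robot.camera_info(n);s.f=192/np.tan(np.radians(i['vfov']/2));s.cx=i['cx'];s.cy=i['cy'];s.V=i['view'];s.R=s.V[:3,:3];s.t=s.V[:3,3];s.C=-s.R.T@s.t
    def ray(s,u,v): return s.R.T@np.array([(u-s.cx)/s.f,(v-s.cy)/s.f,1])
    def onz(s,u,v,z):
        r=s.ray(u,v);return s.C+r*(z-s.C[2])/r[2]
    def pts(s,d):
        v,u=np.mgrid[:384,:512];c=np.stack([(u-s.cx)/s.f*d,(v-s.cy)/s.f*d,d],-1);return (c-s.t)@s.R
    def proj(s,P):
        c=s.R@np.asarray(P)+s.t;return c[0]/c[2]*s.f+s.cx,c[1]/c[2]*s.f+s.cy
def save(n,p,box=None,k=1):
    q=cv2.cvtColor(p,cv2.COLOR_RGB2BGR)
    if box:u0,v0,u1,v1=box;q=q[v0:v1,u0:u1]
    cv2.imwrite(n,cv2.resize(q,None,fx=k,fy=k,interpolation=cv2.INTER_CUBIC))
E
python3 - <<'E'
from h import *
S=Cam("scene");T=Cam("top")
s=np.load("scene0.npz");t=np.load("top0.npz")
save("pics/crop_s.png",s['p'],(310,170,430,290),5)
a=cv2.resize(t['p'][190:270,90:200],None,fx=5,fy=5,interpolation=cv2.INTER_CUBIC);b=cv2.resize(t['p'][140:240,240:400],None,fx=4.5,fy=4.5)
save("pics/crop_t.png",a);save("pics/crop_t2.png",b)
Ps=S.pts(s['d']);Pt=T.pts(t['d'])
# panel plane from blue
for n,im,P,bx in(("s",s['p'],Ps,(185,195,270,235)),("t",t['p'],Pt,(245,145,330,215))):
    hsv=cv2.cvtColor(im,cv2.COLOR_RGB2HSV);m=np.zeros(im.shape[:2],bool);u0,v0,u1,v1=bx;m[v0:v1,u0:u1]=1
    b=m&(hsv[...,0]>98)&(hsv[...,0]<120)&(hsv[...,1]>150)&(hsv[...,2]>90)
    b=cv2.erode(b.astype(np.uint8),np.ones((3,3)))>0
    Q=P[b];c=np.median(Q,0);
    for _ in range(4):
        w,vv=np.linalg.eigh(np.cov((Q-c).T));nrm=vv[:,0];e=(Q-c)@nrm;Q=Q[abs(e)<max(2*e.std(),.001)];c=Q.mean(0)
    nrm=nrm*np.sign(nrm[2]);print(n,len(Q),"c",c,"n",nrm,"tilt",np.degrees(np.arccos(nrm[2])),"az",np.degrees(np.arctan2(nrm[1],nrm[0])),e.std())
    r=m&((hsv[...,0]<10)|(hsv[...,0]>170))&(hsv[...,1]>100)&(hsv[...,2]>130)
    vs,us=np.nonzero(r);cn=cv2.connectedComponentsWithStats(r.astype(np.uint8));print("comps",cn[2].tolist(),cn[3].tolist())
    np.savez("plane_"+n,c=c,n=nrm)
for n,im,bx in(("s",s['p'],(160,170,210,205)),("t",t['p'],(345,185,400,235))):
    hsv=cv2.cvtColor(im,cv2.COLOR_RGB2HSV);m=np.zeros(im.shape[:2],bool);u0,v0,u1,v1=bx;m[v0:v1,u0:u1]=1
    g=m&(hsv[...,1]<70)&(hsv[...,2]>110);cn=cv2.connectedComponentsWithStats(g.astype(np.uint8));print("disc",n,cn[2].tolist(),cn[3].tolist())
E
```

```text
s 494 c [ 0.59129996 -0.04063835  0.0661945 ] n [-3.45609698e-01 -3.90765327e-04  9.38378273e-01] tilt 20.219031909193948 az -179.93521826896287 0.0006240386558663192
comps [[0, 0, 512, 384, 196581], [198, 198, 1, 1, 1], [205, 201, 1, 1, 1], [187, 202, 3, 2, 3], [201, 202, 1, 1, 1], [190, 205, 1, 1, 1], [188, 206, 1, 1, 1], [260, 207, 1, 1, 1], [221, 208, 4, 4, 7], [228, 209, 1, 1, 1], [226, 210, 5, 3, 7], [267, 210, 1, 1, 1], [187, 225, 1, 1, 1], [186, 227, 1, 1, 1]] [[255.5054354184789, 191.49757606279346], [198.0, 198.0], [205.0, 201.0], [188.0, 202.66666666666666], [201.0, 202.0], [190.0, 205.0], [188.0, 206.0], [260.0, 207.0], [222.28571428571428, 209.71428571428572], [228.0, 209.0], [228.57142857142858, 211.57142857142858], [267.0, 210.0], [187.0, 225.0], [186.0, 227.0]]
t 1588 c [ 0.58483707 -0.04388785  0.06145511] n [-0.34660978 -0.00285046  0.93800508] tilt 20.280809738226623 az -179.52882047349163 0.001993275208807112
comps [[0, 0, 512, 384, 196583], [281, 173, 11, 10, 22], [282, 181, 3, 2, 3]] [[255.49608562286667, 191.50178804881398], [286.72727272727275, 176.86363636363637], [283.0, 181.66666666666666]]
disc s [[0, 0, 512, 384, 196455], [180, 176, 12, 9, 91], [160, 187, 5, 18, 54], [206, 201, 2, 1, 2], [209, 200, 1, 1, 1], [199, 203, 1, 1, 1], [202, 202, 2, 1, 2], [194, 204, 2, 1, 2]] [[255.56024534880763, 191.50367768700212], [185.69230769230768, 180.1868131868132], [161.90740740740742, 195.61111111111111], [206.5, 201.0], [209.0, 200.0], [199.0, 203.0], [202.5, 202.0], [194.5, 204.0]]
disc t [[0, 0, 512, 384, 196420], [365, 201, 16, 15, 188]] [[255.38821912228897, 191.48422258425822], [372.28723404255317, 207.9840425531915]]
```

View pics/crop_s.png

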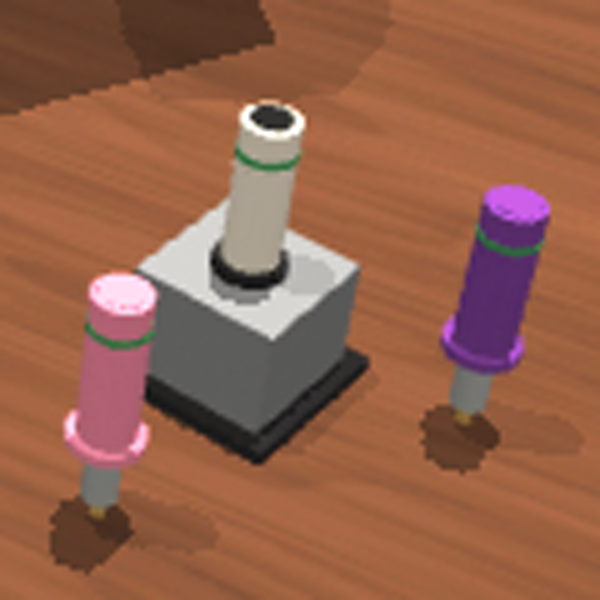

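View pics/crop_t.png

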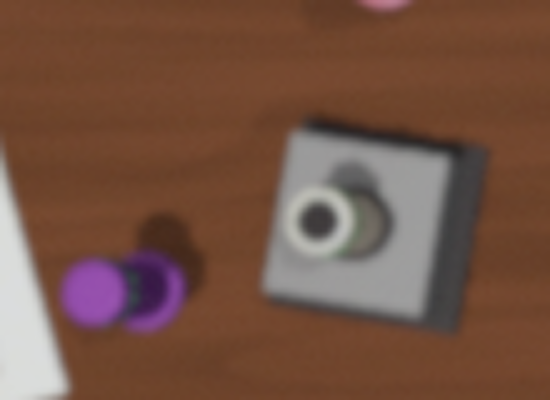

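View pics/crop_t2.png

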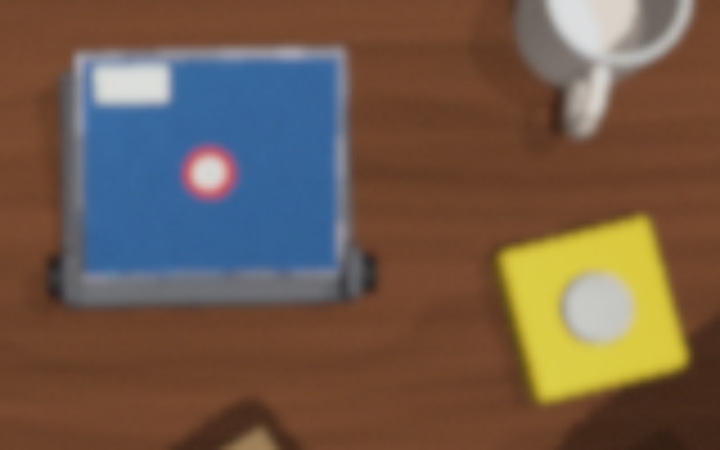

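```bash
python3 - <<'E'
from h import *
S=Cam("scene");T=Cam("top")
s=np.load("scene0.npz");t=np.load("top0.npz")
Ps=S.pts(s['d']);Pt=T.pts(t['d'])
def tri(a,b):
    r1=T.ray(*a);r2=S.ray(*b);A=np.stack([r1,-r2],1);k=np.linalg.lstsq(A,S.C-T.C,rcond=None)[0];p=T.C+k[0]*r1;q=S.C+k[1]*r2;return (p+q)/2,np.linalg.norm(p-q)
# dark cap centroid
def comp(im,bx,cond):
    u0,v0,u1,v1=bx;h=cv2.cvtColor(im,cv2.COLOR_RGB2HSV)[v0:v1,u0:u1].astype(int);m=cond(h).astype(np.uint8);n,l,st,c=cv2.connectedComponentsWithStats(m);i=1+np.argmax(st[1:,4]);return c[i]+[u0,v0],st[i],
print(comp(t['p'],(147,226,161,242),lambda h:h[...,2]<90),comp(s['p'],(355,188,373,199),lambda h:h[...,2]<110))
a=np.array([319.5/5-.5+90,220.5/5-.5+190]);b=np.array([272.5/5-.5+310,119/5-.5+170])
print("gauge top",tri(a,b))
print("holder depth z", [round(Pt[v,u,2],4) for u,v in((150,243),(175,225),(172,245))], "gauge top depth",Pt[234,151],Pt[234,154])
for z in(.16,.165,.17): print(z,T.onz(*a,z),S.onz(*b,z))
# holder top square
im=t['p'];h=cv2.cvtColor(im,cv2.COLOR_RGB2HSV).astype(int);m=np.zeros((384,512),np.uint8);m[205:265,135:195]=1
g=(m>0)&(abs(Pt[...,2]-.07)<.012)&(h[...,1]<60)
R=cv2.minAreaRect(np.argwhere(g)[:,::-1].astype(np.float32));print("holder rect",R,T.onz(*R[0],.07),[T.onz(*c,.07)[:2].round(4).tolist() for c in cv2.boxPoints(R)])
print("disc",T.onz(372.29,207.98,.04),S.onz(185.7,180.2,.04),tri((372.29,207.98),(185.7,180.2)), "depth z",Pt[208,372])
sp=(210.5/4.5-.5+240,173.5/4.5-.5+140)
for n in"st":
    z=np.load(f"plane_{n}.npz");
    for C,p in((T,sp),(S,(225.3,210.3))):
        r=C.ray(*p);k=(z['c']-C.C)@z['n']/(r@z['n']);print("spot",n,C.C+k*r)
print(tri(sp,(225.3,210.3)))
save("pics/spot_s.png",s['p'],(165,165,275,255),6)
# tape, mug, wood
for nm,u,v in(("wood",290,251),("pink",161,178),("purple",109,249)):print(nm,Pt[v,u])
E
```

```text
(array([153.32142857, 233.67857143]), array([ 4,  5,  6,  6, 28], dtype=int32)) (array([364.06451613, 193.16129032]), array([ 5,  3,  9,  5, 31], dtype=int32))
gauge top (array([0.4471336 , 0.2795643 , 0.16126647]), np.float64(3.476643996811587e-06))
holder depth z [np.float64(0.071), np.float64(0.0721), np.float64(0.0701)] gauge top depth [0.44630745 0.28501834 0.16180953] [0.44617375 0.27807801 0.16168884]
0.16 [0.44716042 0.27982882 0.16      ] [0.44530905 0.2789762  0.16      ]
0.165 [0.44705734 0.27877814 0.165     ] [0.45250777 0.2813036  0.165     ]
0.17 [0.44695427 0.27772746 0.17      ] [0.45970648 0.283631   0.17      ]
holder rect ((160.82432556152344, 234.05406188964844), (32.55099868774414, 32.05780029296875), 9.462322235107422) [0.44751448 0.28006971 0.07      ] [[0.4156, 0.3269], [0.4946, 0.314], [0.4796, 0.233], [0.4008, 0.2464]]
disc [ 0.50456826 -0.26122981  0.04      ] [ 0.5079864  -0.25989229  0.04      ] (array([ 0.50505288, -0.2622868 ,  0.03749117]), np.float64(0.0010380537467822876)) depth z [ 0.5047757  -0.26141582  0.03625993]
spot s [ 0.5839381  -0.03934885  0.06348362]
spot s [ 0.58681423 -0.039856    0.06454271]
spot t [ 0.58423479 -0.03950964  0.06124586]
spot t [ 0.58296665 -0.04317781  0.06076611]
(array([ 0.58465909, -0.04029022,  0.06289258]), np.float64(0.002190027815032427))
wood [ 0.39828307 -0.04570711  0.0361455 ]
pink [0.58015041 0.26649076 0.13847014]
purple [0.41342297 0.38903989 0.13898716]
```

View pics/spot_s.png

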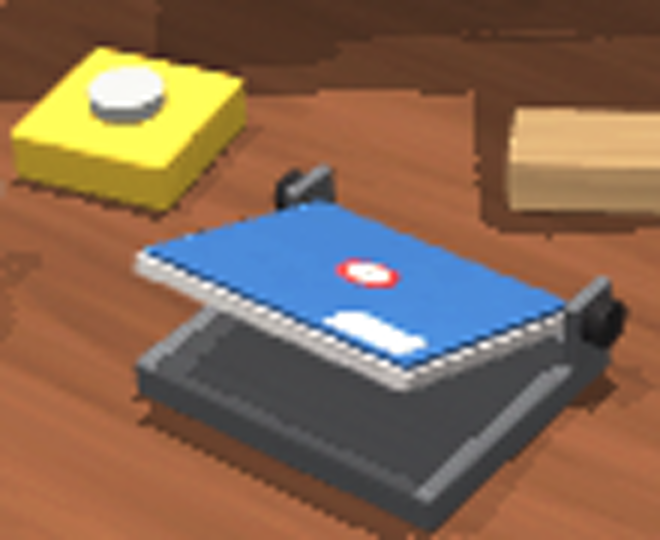

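```bash
cat >> h.py <<'E'
G=np.array([.4472,.2799]);DISC=np.array([.505,-.2615,.04]);SPOT=np.array([.5842,-.0397,.0633])
RV=np.array([[-1,0,0],[0,1,0],[0,0,-1.]])
def Rt(n):
    z=-n/np.linalg.norm(n);y=np.array([0,1,0.]);y-=z*(y@z);y/=np.linalg.norm(y);return np.stack([np.cross(y,z),y,z],1)
N=np.array([-.346,-.0015,.938]);N/=np.linalg.norm(N);RP=Rt(N)
TT=.083  # tip_end to TCP along axis (grasp 10 mm above gauge_grip)
E
python3 - <<'E'
from h import *
print(RP)
for nm,p,R in(("abv",[*G,.25],RV),("grasp",[*G,.106],RV),("lift",[*G,.256],RV),("disc",DISC+[0,0,TT],RV),("discabv",DISC+[0,0,TT+.06],RV),("spotabv",SPOT+N*(TT+.07),RP),("spot",SPOT+N*TT,RP)):
    q=robot.ik(p,R);print(nm,np.round(p,3),None if q is None else np.round(q,1))
robot.move_gripper(.7)
robot.goto([*G,.25],RV)
robot.servo_line([*G,.19],speed=.15)
print(robot.read_t(),robot.read_position())
p,d=robot.grab_frame("scene");save("pics/a.png",p,(290,60,450,280),2.7)
E
```

```text
[[-9.38206428e-01 -5.19227876e-04  3.46075756e-01]
 [ 1.08420217e-19  9.99998875e-01  1.50032842e-03]
 [-3.46076145e-01  1.40761777e-03 -9.38205372e-01]]
abv [0.447 0.28  0.25 ] [  53.4    4.6  -12.4    0.   -73.  -143.4]
grasp [0.447 0.28  0.106] [  53.4   11.   -24.7    0.   -54.3 -143.4]
lift [0.447 0.28  0.256] [  53.4    4.4  -11.8    0.   -73.8 -143.4]
disc [ 0.505 -0.262  0.123] [ -7.7  13.8 -18.4   0.  -57.8 -82.3]
discabv [ 0.505 -0.262  0.183] [ -7.7  10.9 -13.7   0.  -65.3 -82.3]
spotabv [ 0.531 -0.04   0.207] [  22.8   -7.4  -37.7   11.6  -41.4 -120.3]
spot [ 0.555 -0.04   0.141] [  21.1   -0.8  -42.2   14.1  -30.3 -122.1]
4.55 [0.44772837 0.27990608 0.19056593]
```

View pics/a.png

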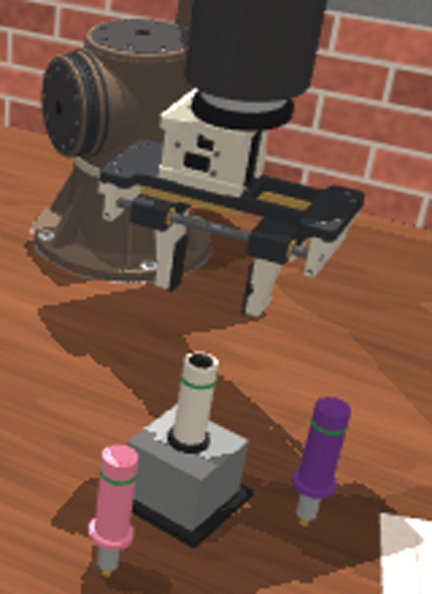

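The gripper is square above the white gauge, with pink and purple both clear. Next I descend and grasp it.

```bash
python3 - <<'E'
from h import *
robot.servo_line([*G,.106],speed=.1)
print(robot.read_position(),robot.read_force())
robot.move_gripper(0.0)
print("w",robot.read_grip_width()*88,robot.read_force(),robot.read_position())
robot.servo_line([*G,.126],speed=.05)
print(robot.read_grip_width()*88,robot.read_force())
robot.servo_line([*G,.256],speed=.15)
robot.dwell(.2)
print(robot.read_grip_width()*88,robot.read_force(),robot.read_t())
p,d=robot.grab_frame("scene");save("pics/b.png",p,(290,60,450,280),2.7)
p,d=robot.grab_frame("top");save("pics/bt.png",p,(80,150,240,290),4)
E
```

```text
[0.44760406 0.28031544 0.10666558] [ 0.24362826 -0.32160762  0.15425145]
w 29.370966831329145 [-0.04121405  0.46449925  1.11884808] [0.44731988 0.28008414 0.10610806]
29.43563586302388 [-0.28039312  0.33097697 -0.89463341]
29.23341892293741 [-0.16358327 -0.24521125 -2.61488   ] 7.9833
```

View pics/b.png

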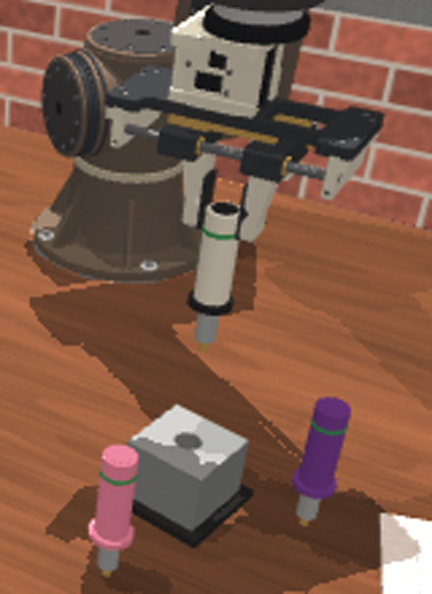

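The gauge hangs straight between the fingers, with its tip visible and the holder empty. Next I move over the zero disc.

```bash
python3 - <<'E'
from h import *
robot.goto(DISC+[0,0,TT+.09],RV)
robot.servo_line(DISC+[0,0,TT+.015],speed=.1)
robot.dwell(.2)
print(robot.read_position()-DISC,robot.read_t(),[robot.read_force().round(2).tolist() for _ in range(3)])
p,d=robot.grab_frame("scene");save("pics/c.png",p,(130,90,250,220),4.5)
p,d=robot.grab_frame("top");save("pics/ct.png",p,(310,150,440,260),5)
E
```

```text
[ 4.02788147e-04 -7.89840164e-05  9.86645306e-02] 11.15 [[-0.49, -0.23, -1.57], [-0.49, -0.23, -1.57], [-0.49, -0.23, -1.57]]
```

View pics/c.png

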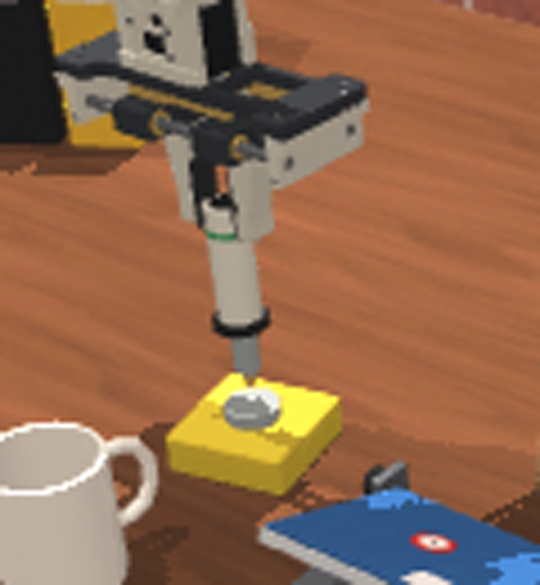

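View pics/ct.png

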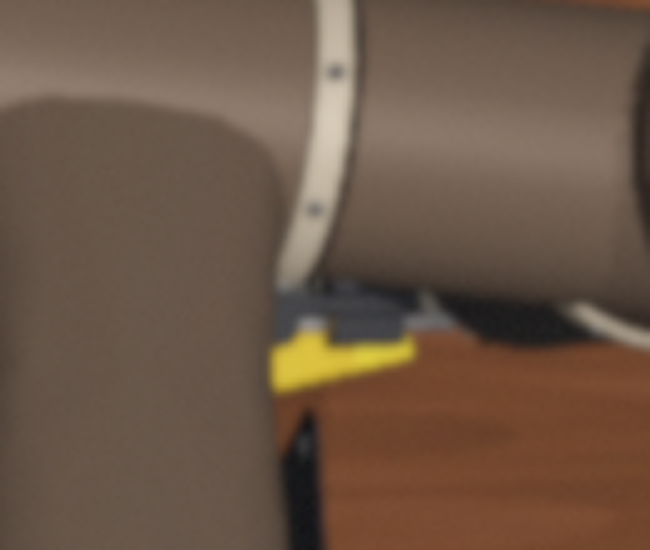

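```bash
python3 - <<'E'
from h import *
S=Cam("scene");x,y,z=robot.read_position()
for dz in(-TT,-.024,.054):  # tip, flange bottom..., top
    u,v=S.proj([x,y,z+dz]);print(dz,(u-130+.5)*4.5,(v-90+.5)*4.5)
E
```

```text
-0.083 251.3283308316935 386.515113330641
-0.024 241.31638370516393 311.137985015132
0.054 227.2093015777017 204.92973938212208
```

The seen tip (250,384) matches the prediction and lies over the disc. Next I press down with force feedback.

```bash
python3 - <<'E'
from h import *
f0=robot.read_force()[2]
z=DISC[2]+TT+.015; robot.servo_line([*DISC[:2],DISC[2]+TT+.003],speed=.04); z=DISC[2]+TT+.003
for i in range(14):
    robot.dwell(.05); f=robot.read_force()[2]-f0; print(round(1e3*(z-DISC[2]-TT),1),round(f,2),round(robot.read_position()[2]-DISC[2]-TT,4))
    if f>2.6: break
    z-=.001; robot.servo_line([*DISC[:2],z],speed=.02)
p,d=robot.grab_frame("scene")
robot.dwell(1.2)
print(robot.read_force()-[0,0,f0],robot.read_t())
save("pics/d.png",p,(130,90,250,220),4.5)
E
```

```text
3.0 -0.58 0.0028
2.0 0.28 0.0021
1.0 0.04 0.001
-0.0 0.53 0.0001
-1.0 1.0 -0.0009
-2.0 1.41 -0.0019
-3.0 1.55 -0.003
-4.0 2.08 -0.004
-5.0 3.69 -0.005
[-0.5043975   0.32431414  2.74106125] 15.4
```

View pics/d.png

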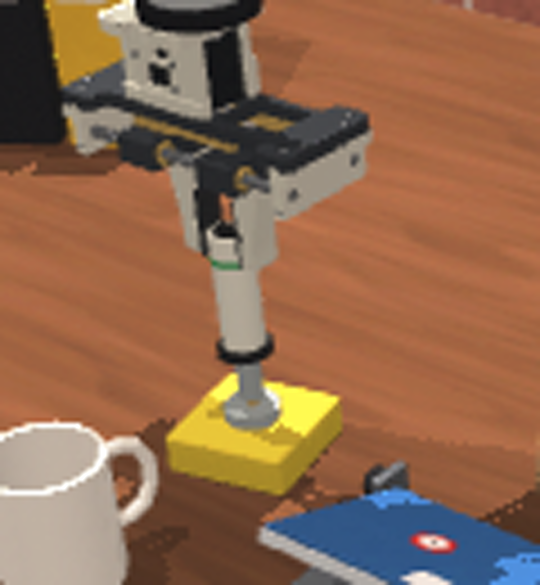

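Contact came at the predicted height, at 2.7–3.7 N and about half travel, held for more than 1.2 s. Now the panel.

```bash
python3 - <<'E'
from h import *
robot.servo_line(DISC+[0,0,TT+.09],speed=.15)
robot.goto(SPOT+N*(TT+.08),RP)
robot.servo_line(SPOT+N*(TT+.012),speed=.1)
robot.dwell(.2)
P=robot.read_position();R=robot.read_tcp_rot()
print(P-SPOT-N*(TT+.012),robot.read_t(),R[:,2],robot.read_force())
S=Cam("scene")
for nm,k in(("tip",TT),("flangetop",.030),("top",-.054)): u,v=S.proj(P+R[:,2]*k);print(nm,(u-180+.5)*5,(v-130+.5)*5)
u,v=S.proj(SPOT);print("spot",(u-180+.5)*5,(v-130+.5)*5)
p,d=robot.grab_frame("scene");save("pics/e.png",p,(180,130,290,250),5);np.savez("e.npz",p=p,d=d)
p,d=robot.grab_frame("top");save("pics/et.png",p,(230,130,350,230),5);np.savez("et.npz",p=p,d=d)
E
```

```text
[0.0003071  0.00014612 0.0007885 ] 18.1083 [ 0.34728651  0.00197533 -0.93775699] [ 0.58003278  0.06725067 -2.65177772]
tip 235.70973458326137 381.98652172189907
flangetop 251.96244055346156 288.41797863381174
top 278.74019095733854 134.25564424708114
spot 232.39208191136555 403.5224015641933
```

View pics/e.png

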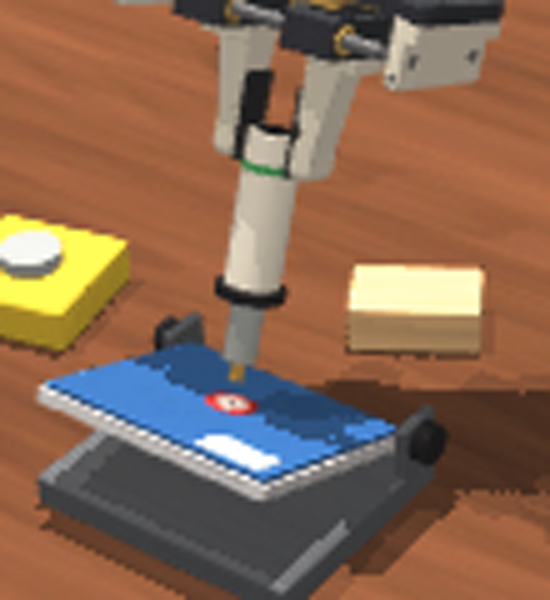

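View pics/et.png

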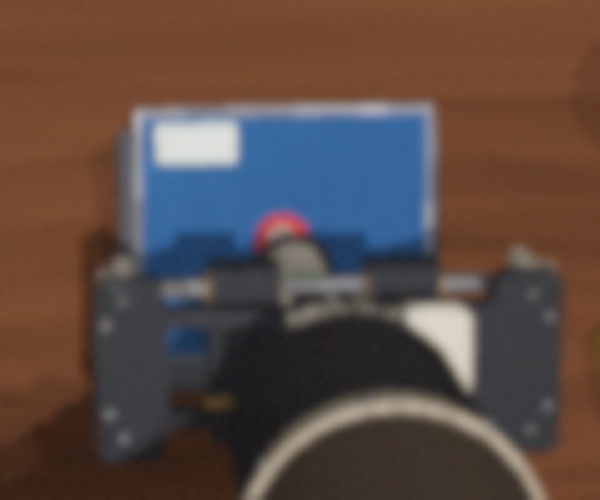

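```bash
python3 - <<'E'
from h import *
p=np.load("e.npz")['p'];d=np.load("e.npz")['d']
S=Cam("scene");P=robot.read_position();R=robot.read_tcp_rot()
Q=S.pts(d)
# barrel points: near axis, pixel box
v,u=np.mgrid[:384,:512];h=cv2.cvtColor(p,cv2.COLOR_RGB2HSV)
rel=(Q-P)@R  # tool frame
m=(abs(rel[...,0])<.03)&(abs(rel[...,1])<.025)&(rel[...,2]>.003)&(rel[...,2]<.028)&(u>215)&(u<245)
for vv in range(165,192):
    us=np.nonzero(m[vv])[0]
    if len(us)>3: 
        r=rel[vv,us];print(vv,us.min(),us.max(),"axispred",end=' ')
        zc=np.median(r[:,2]);k=[S.proj(P+R[:,2]*a) for a in np.linspace(-.05,.06,200)];k=np.array(k);print(np.interp(vv,k[:,1],k[:,0]).round(2),(us.min()+us.max())/2)
# cylinder fit: axis offset(2)+tilt(2), r=.015
from scipy.optimize import least_squares
X=rel[m];
def res(a):
    c=np.stack([a[0]+a[2]*X[:,2],a[1]+a[3]*X[:,2]],1);return np.hypot(*(X[:,:2]-c).T)-.015
s=least_squares(res,np.zeros(4),loss='soft_l1',f_scale=.001);print(len(X),s.x[:2]*1e3,np.degrees(s.x[2:]),np.std(s.fun))
E
```

```text
179 226 232 axispred 231.36 229.0
180 226 236 axispred 231.18 231.0
181 225 236 axispred 231.01 230.5
182 225 236 axispred 230.84 230.5
183 225 236 axispred 230.66 230.5
184 225 236 axispred 230.49 230.5
185 225 235 axispred 230.32 230.0
186 225 235 axispred 230.14 230.0
187 225 235 axispred 229.97 230.0
188 228 234 axispred 229.8 231.0
108 [-0.81562715 -1.02366579] [0.45388376 0.96847595] 0.0017199676921509613
```

```bash
python3 - <<'E'
from h import *
def F(n=6):
    a=[]
    for _ in range(n): robot.dwell(.04);a.append(robot.read_force()@N)
    return np.mean(a),np.std(a)
robot.servo_line(SPOT+N*(TT+.005),speed=.04);robot.dwell(.15)
f0,s=F();print("base",f0,s)
k=.005
while k>-.0085:
    f,s=F(4);a=(robot.read_position()-SPOT)@N-TT;print(round(k*1e3,1),round(a*1e3,2),round(f-f0,2),round(s,2))
    if f-f0>2.8:break
    k-=.001;robot.servo_line(SPOT+N*(TT+k),speed=.02)
print(robot.read_position()-SPOT-N*(TT+k),robot.read_t(),robot.read_tcp_rot()[:,2])
p,d=robot.grab_frame("scene");save("pics/f.png",p,(180,130,290,250),5);np.savez("f.npz",p=p,d=d)
p,d=robot.grab_frame("top");save("pics/ft.png",p,(250,150,320,210),8)
E
```

```text
base -1.5097241405348127 0.4395871754743362
5.0 5.04 -0.29 0.45
4.0 4.0 -0.78 0.16
3.0 3.0 -0.15 0.55
2.0 2.0 -0.63 0.45
1.0 1.0 0.11 0.38
0.0 0.0 0.04 0.29
-1.0 -0.99 -0.28 0.45
-2.0 -1.95 0.83 0.13
-3.0 -2.96 1.56 0.37
-4.0 -3.99 2.02 0.46
-5.0 -4.99 2.83 0.5
[2.81297092e-05 1.41174678e-05 2.54385728e-05] 23.2667 [ 0.34609529  0.0014989  -0.93819817]
```

View pics/f.png

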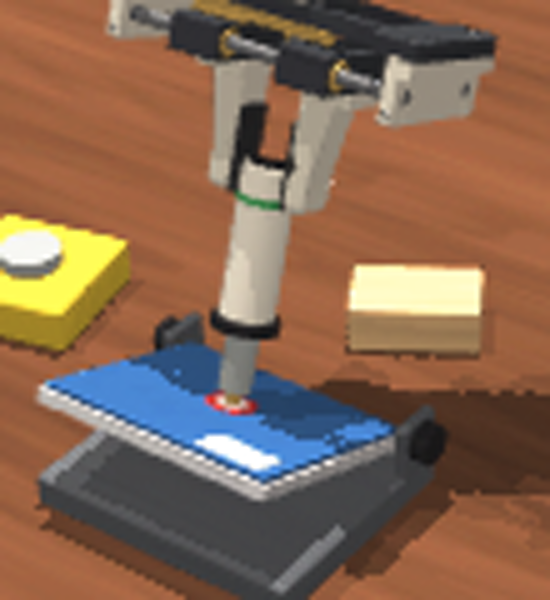

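View pics/ft.png

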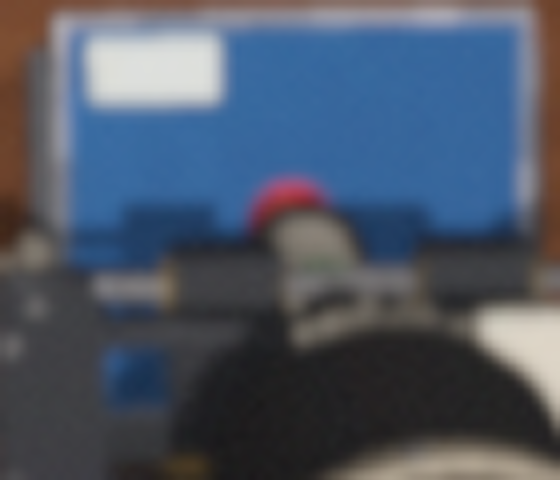

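```bash
python3 - <<'E'
from h import *
robot.servo_line(SPOT+N*(TT-.0058),speed=.02)
a=[]
for _ in range(10): robot.dwell(.05);a.append(robot.read_force())
a=np.array(a);print(a.mean(0),a.mean(0)@N+1.8,a.std(0),robot.read_t(),robot.read_grip_width()*88)
p,d=robot.grab_frame("scene");save("pics/g.png",p,(205,190,250,225),14);np.savez("g.npz",p=p,d=d)
S=Cam("scene");Q=S.pts(d);z=np.load("plane_s.npz")
# panel tilt now
h=cv2.cvtColor(p,cv2.COLOR_RGB2HSV);b=np.zeros((384,512),bool);b[195:235,185:270]=1
b&=(h[...,0]>98)&(h[...,0]<120)&(h[...,1]>150)&(h[...,2]>60)
X=Q[b];e=(X-z['c'])@z['n'];k=abs(e)<.006;X=X[k];A=np.c_[X[:,:2],np.ones(len(X))];c=np.linalg.lstsq(A,X[:,2],rcond=None)[0];print(len(X),"tilt",np.degrees(np.arctan(c[0])),np.degrees(np.arctan(c[1])),"offset mm",np.median(e[k])*1e3)
E
```

```text
[-1.07285845  0.27034367  0.61005885] 2.7432451832951674 [0.65530122 0.46696598 0.53656055] 24.1167 28.93338915565048
744 tilt 20.117333946122926 -0.09560362008484231 offset mm -0.07780415647002907
```

View pics/g.png

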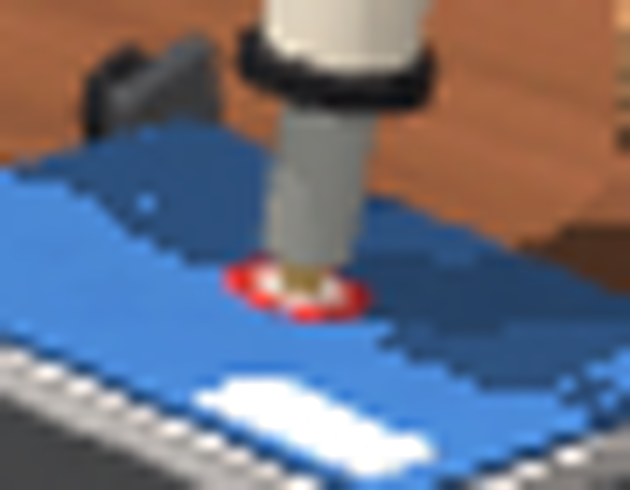

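The brass tip sits inside the white centre of the ring (tip ≈(302,285) and ring centre ≈(298,290) in the crop). The panel tilt is unchanged and the force is about 2.7 N, which is near half travel.

```bash
python3 -c "
from rig import robot
robot.job_done();print(robot.read_t())"
```

```text
the job is handed in; nothing more can be done
the job is handed in; nothing more can be done
```

The gauge was zeroed and is now held on the red ring, square to the panel. I handed the job in at about 24 s of the allowed 51 s.

- **Pick-up:** I lifted the white gauge with the green band from the grey holder. The pink and purple look-alikes were not touched.
- **Zeroing:** I pressed the tip upright on the middle of the steel disc for over 1.2 s. The force was about 2.7–3.7 N at roughly 5 mm of tip travel.
- **Reading:** The last picture shows the tip within the white centre of the ring. The force is about 2.7 N, and I estimate the tip is 4–5 mm in.
- **Squareness:** The tool is within about 0.2° of the measured panel normal, and a rough fit put the gauge within about 1° of the tool. The panel tilt was 20.1° afterwards against 20.2° before, within what the camera can resolve.

- **Uncertain reading:** The force signal wandered by about ±0.5 N, so the half-way depth rests on position and force together. Contact on the panel came about 1–1.5 mm later than the camera estimate, and I pressed 0.8 mm further to allow for it.
- **Not re-checked:** I did not measure the mug, tape roll or wooden sample again at the end. The planned path kept clear of all three.

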